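Stand the red shade board in the rack on the thread-shop counter

ROBOT

A 6-joint arm with a two-finger parallel gripper is mounted at the origin on the work surface. World frame = base frame: x ahead of the robot, y to its left, z up, the work surface at z = 0. Lengths are in m, angles in rad, forces in N, time in s.
With the tool pointing down it reaches from about 0.35 to 0.925 m from the base axis. Payload 6.4 kg.
Tool frame: the origin (TCP) lies midway between the tips of the shut fingers; the grasp point (between the pads) lies 19 mm behind it; z points along the fingers, y is the line along which they close (so a half turn about z gives the same grasp; the last joint's range is limited). The gripper opens to 85 mm and grips with 20 to 120 N. Pads are 22 mm wide; open, the fingers measure 114 mm over their backs; the gripper's body (76 mm by 85 mm) begins 54 mm behind the grasp point. The pads swing forward as they close: fully open they stand 13 mm farther back than shut.
Start: joints at [1.109, 0.245, 1.558, -0, 1.339, -0.174], TCP at [0.184, 0.623, 0.207] pointing down, gripper open.
Joint ranges: [-3.13, 3.13], [-1.02, 2.26], [0.13, 2.54], [-0.95, 4.09], [0.21, 2.88], [-2.74, 2.74]. Speed limits (rad/s): [2.57, 2.57, 3.14, 3.14, 3.14, 3.14].

INTERFACE

Orientations are given as a unit quaternion [x, y, z, w].
In Python, from plant import sensors, viewer, bot gives the robot as it stands.
- The arm moves only by the tool carry_out, never from a script. Its argument "steps" is a list of rows, each an object with "angular": the turn, a rotation vector about the tool's x, y, z in degrees, a list of three; "linear": the shift along the tool's x, y, z in mm, a list of three; "gripper": the opening, from 0 (shut) to 1 (fully open). In form: [{"angular": [rx, ry, rz], "linear": [dx, dy, dz], "gripper": gripper}, ...]. A call has 1 to 5 rows; each row is the pose to reach, as a shift and turn from the pose commanded when the call began, along the tool's axes at that moment; what a row does not reach only later rows make up. A row lasts 1/12 s, in which the tool goes at most 41.7 mm and 7.16 degrees, less where a joint would pass 70% of its speed; a pose out of reach is approached as far as the arm can. A call with a gripper value outside its range is refused whole. The fingers move at their own pace and stop on an object; "grip_force" is the grip in N (left out, the last holds). Time passes only in rows, so rows that repeat a pose let the fingers close. It gives the time, the measured TCP pose, the force, the opening and the grip force at its end, in the units of the state.
- sensors.state(): the state, without advancing time (a new reading comes with each control period).
- viewer.camera(name): name is "scene" or "side" or "wrist"; returns a dict with "img" (420x560x3 uint8, blue, green, red), "fovy" (degrees; the focal length in pixels is half the picture's height over the tangent of half this angle, whatever the lens; pixels are square), "cx", "cy" (the principal point, pixels), "k1" (the pictures are not rectified: a ray, as slopes to the right and down, at radius r is drawn at 1 + k1 r^2 times it, then the intrinsics apply), "eye" and "rotation" of the camera in the world; the wrist camera has in their place "mount" (4x4, takes a point from camera to tool coordinates, whose origin is the TCP and whose axes are the flange's). Camera axes: x right, y up, looking along -z (the intrinsics and any distortion apply to the point x, -y, -z); pixel columns grow to the right and rows downward; lengths in m; the calibration is good to about 2 mm. A picture is of the moment at which its call begins: read the wrist's pose just before it. There is no depth.
- bot.close_job(): hands the job in; it is judged then, once.
The state is a dict: "time": time; "joint_positions": joint angles; "dq": joint speeds; "joint_efforts": joint torques, N m; "eef_pos": TCP position; "ee_rot": TCP orientation; "force": force on the tool from outside, world axes, zero at the start; "wrist_torque": the same for the moment, N m; "gripper_width": finger opening in m; "gripper_force": force on a finger pad.
Only numpy, scipy, OpenCV 4.12 (cv2) and the standard library are available. Lean on these libraries where they do the work, as an engineer would, in place of code of your own. Each camera call takes 0.05 s, during which the arm holds its last target. There are 200 camera calls.

TASK

Take the red thread shade board off its reclined display stand and stand it upright on edge, the same way up, in the rack slot that has red tabs at its ends, with its bottom edge right down on the slot floor. Lower it in rather than dropping it, let go, and leave the blue and the grey boards where they are.

Things in the scene. Friction and masses are not known exactly. Their poses are not given: they have to be found in the camera images.
- red_board: The board to move: rigid plastic plate 6 mm thick (x), 100 wide (y), 140 tall (z up it), 0.1 kg, both faces alike: top 50 mm red, four red-shade stripes below. Origin: middle of the bottom edge. Starts on a wooden stand, reclined 25 degrees, its top leaning towards the robot; the stand backs it to 87 mm from the bottom edge, a 12 mm lip holds its foot; above that both faces are free.
- red_tab: Two red tabs (58 mm tall) marking the wanted slot, one at each end; farthest from the robot or middle of 3 parallel slots, 52 mm apart, in a low fixed metal rack. Origin: middle of the slot floor, 8 mm above the counter; x across the slot, y along it, z up. Slot 11 mm wide up to 40 mm above its floor, then flaring to 31 mm at its mouth, 56 mm up; 132 mm long between the tabs. The blue-tabbed slot stays empty.
- blue_board: Bystander: a board of the same size and axes, but blue, on an identical stand reclined the same way. Origin: middle of its bottom edge. (A thread cone and a bottle, each about 120 mm high, also stand on the counter at the far left and right, over 360 mm from the middle line.)
- grey_board: Bystander: a board of the same size and axes, but grey, already upright in the rack slot nearest the robot (grey tabs), 52 or 104 mm from the red-tabbed slot; its top is 148 mm above the counter. Origin: middle of its bottom edge.

How it is judged:
By the outcome, as a careful person would: the job done as asked, in the order asked, and still so for the second after the job is handed in, with the robot touching nothing.
It also fails if it takes over 42 s, if anything falls off the work surface, if the arm or the gripper's body presses on something with over 40 N, if the wrist force passes 120 N, or if a joint passes its speed limit or range.

## Working session

There is one attempt and no reset: what is moved stays moved. The work goes in short steps, Python scripts to look and compute and a tool call to move; the robot and the scene stay as the last step left them, time stands still between calls to the robot, and variables do not carry over. Pictures are saved under pics/ and viewed, at most 10 in all, crops included, and the job is handed in when it is done.

Besides the shell and the picture viewer there is one more tool, called after ">>>" in YAML: its name, and indented under it one key for each argument. carry_out: Moves the arm, as the interface text tells. Its arguments: {"type":"object","properties":{"steps":{"type":"array"},"grip_force":{"type":"number"}},"required":["steps"]}

```bash
ls; mkdir -p pics; python3 - <<'E'
from plant import sensors, viewer, bot
import cv2, numpy as np
s=sensors.state(); print({k:np.round(v,3).tolist() for k,v in s.items()})
for n in ["scene","side"]:
    c=viewer.camera(n); cv2.imwrite(f"pics/{n}0.png",c["img"]); print(n,{k:np.round(v,4).tolist() for k,v in c.items() if k!="img"})
    np.save(f"{n}0.npy",c["img"])
E
```

```text
pics
{'time': 0.0, 'joint_positions': [1.109, 0.246, 1.559, -0.0, 1.339, -0.174], 'dq': [-0.0, -0.001, 0.0, -0.001, 0.002, 0.001], 'joint_efforts': [-0.0, -42.954, -32.611, -0.0, 0.006, 0.0], 'eef_pos': [0.184, 0.623, 0.206], 'ee_rot': [0.143, 0.99, -0.001, -0.0], 'force': [-0.672, 0.757, -0.541], 'wrist_torque': [0.0, -0.004, -0.006], 'gripper_force': 0.0, 'gripper_width': 0.085}
scene {'fovy': 51.9073, 'cx': 276.5398, 'cy': 198.7977, 'k1': -0.1026, 'eye': [0.8261, 0.2444, 0.5779], 'rotation': [0.143, 0.3037, 0.8414, 0.4234]}
side {'fovy': 48.5492, 'cx': 280.9997, 'cy': 206.0181, 'k1': -0.1588, 'eye': [0.1433, -0.406, 0.6396], 'rotation': [0.3445, -0.1366, -0.3337, 0.8668]}
```

View pics/scene0.png

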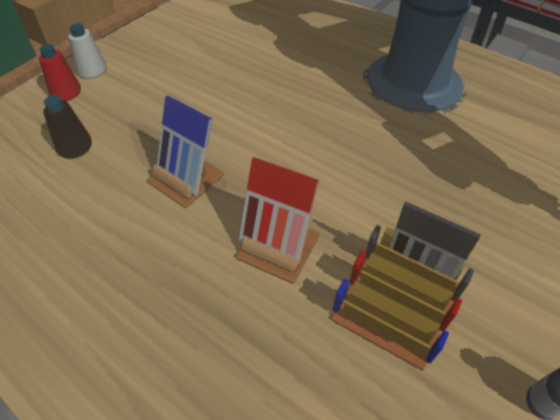

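View pics/side0.png

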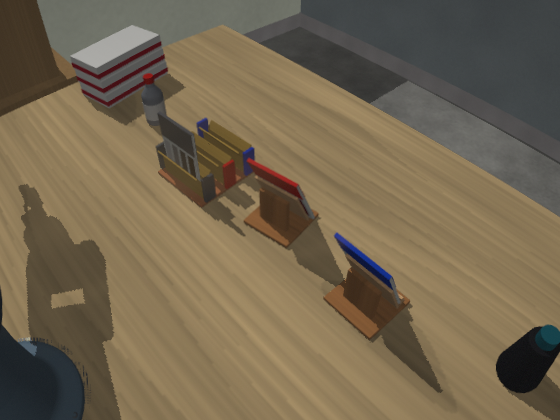

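The scene view shows the red board's red band at about (251,159)-(316,182). The rack runs from (335,315) to (470,285), with red tabs at about (358,267) and (452,314). In the side view, the red board's top edge is at (250,162)-(300,195). Next I'll enlarge these areas and write the helpers.

```bash
cat > h.py <<'E'
import numpy as np, cv2
from scipy.spatial.transform import Rotation as R
def K(c):
    f=c["img"].shape[0]/2/np.tan(np.radians(c["fovy"])/2)
    return np.array([[f,0,c["cx"]],[0,f,c["cy"]],[0,0,1.]]), np.array([c["k1"],0,0,0,0.])
def pose(c,st=None):
    if "eye" in c:
        r=np.array(c["rotation"]); return np.array(c["eye"]), (R.from_quat(r) if r.size==4 else R.from_matrix(r)).as_matrix()
    M=np.array(c["mount"]); T=R.from_quat(st["ee_rot"]).as_matrix()
    return np.array(st["eef_pos"])+T@M[:3,3], T@M[:3,:3]
def rays(c,px,st=None):
    k,d=K(c); u=cv2.undistortPoints(np.array(px,float).reshape(-1,1,2),k,d,None,None).reshape(-1,2)
    e,r=pose(c,st); v=np.c_[u[:,0],-u[:,1],-np.ones(len(u))]@r.T
    return e,v/np.linalg.norm(v,axis=1)[:,None]
def onz(c,px,z,st=None):
    e,v=rays(c,px,st); return e+v*((z-e[2])/v[:,2])[:,None]
def tri(views): # list of (eye,dir)
    A=sum(np.eye(3)-np.outer(d,d) for _,d in views); b=sum((np.eye(3)-np.outer(d,d))@e for e,d in views)
    p=np.linalg.solve(A,b); return p,[np.linalg.norm((np.eye(3)-np.outer(d,d))@(p-e)) for e,d in views]
def proj(c,P,st=None):
    k,d=K(c); e,r=pose(c,st); q=(np.atleast_2d(P)-e)@r*[1,-1,-1]
    return cv2.projectPoints(q.reshape(-1,1,3),np.zeros(3),np.zeros(3),k,d)[0].reshape(-1,2)
E
python3 - <<'E'
import cv2,numpy as np
from h import *
from plant import viewer
import pickle
cs={n:viewer.camera(n) for n in("scene","side")}; pickle.dump(cs,open("cams.pkl","wb"))
a=cs["scene"]["img"];b=cs["side"]["img"]
up=lambda i:cv2.resize(i,(800,600),interpolation=cv2.INTER_CUBIC)
cv2.imwrite("pics/z1.png",up(a[150:360,220:500]))   # x 800/280
cv2.imwrite("pics/z2.png",up(b[100:250,150:350]))   # x4
for n in cs:
    i=cs[n]["img"].astype(int); m=((i[...,2]>110)&(i[...,1]<50)&(i[...,0]<50)).astype(np.uint8)
    for ct in cv2.findContours(m,0,1)[0]:
        if cv2.contourArea(ct)>30: print(n,cv2.contourArea(ct),cv2.approxPolyDP(ct,2,True).reshape(-1,2).tolist())
E
```

```text
scene 48.5 [[458, 299], [452, 311], [454, 314], [460, 302]]
scene 92.0 [[362, 251], [355, 262], [359, 272], [365, 254]]
scene 250.5 [[266, 203], [258, 238], [264, 242], [271, 205]]
scene 1987.0 [[253, 159], [248, 188], [308, 211], [315, 180]]
scene 916.5 [[40, 57], [53, 92], [59, 94], [62, 99], [75, 95], [78, 87], [60, 53], [56, 51], [57, 54], [49, 60]]
side 142.0 [[247, 160], [296, 186], [297, 184], [249, 158]]
```

View pics/z1.png

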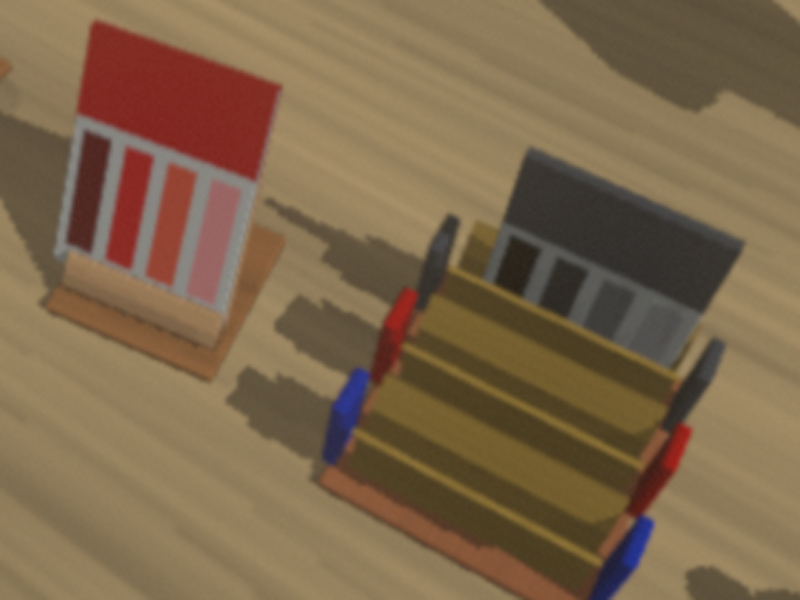

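View pics/z2.png

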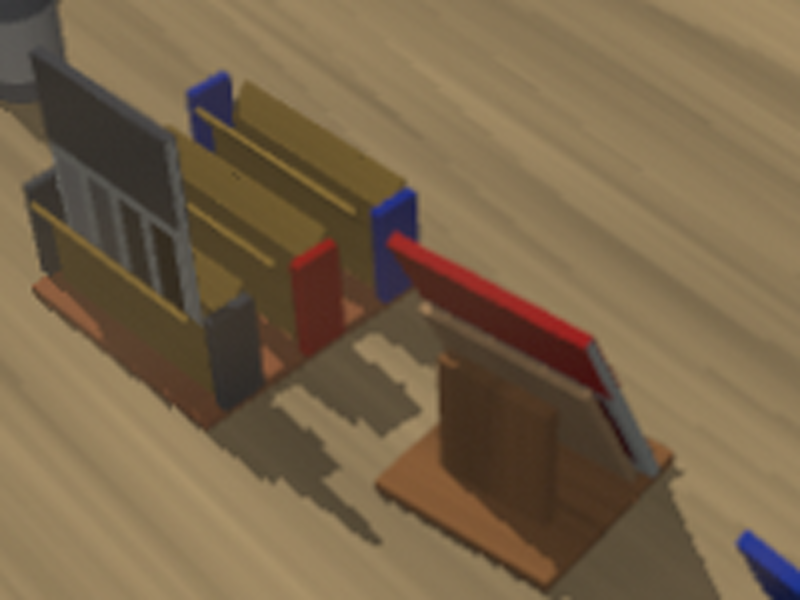

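The zooms show the front top corners of the red board at scene (253,158) and (318,180), and in the side view at about (298,184) and (250,158). The red tabs and the grey board's top are both clear. The wanted slot is the middle one.

```bash
python3 - <<'E'
import pickle
from h import *
cs=pickle.load(open("cams.pkl","rb")); A=cs["scene"];B=cs["side"]
za=lambda p:((np.array(p,float)+.5)/(800/280)-.5+[220,150]); zb=lambda p:((np.array(p,float)+.5)/4-.5+[150,100])
def T(name,p,q):
    e,v=rays(A,[za(p)]);f,w=rays(B,[zb(q)]); P,r=tri([(e,v[0]),(f,w[0])]); print(name,(P*1e3).round(1),"res",np.round(np.array(r)*1e3,1)); return P
l=T("top y-",(94,22),(593,339)); r=T("top y+",(281,86),(401,233)); print(np.linalg.norm(l-r),np.degrees(np.arctan2(*(r-l)[:2])))
T("bot y-",(58,254),(655,474))
gl=T("grey top y-",(531,149),(174,142)); gr=T("grey top y+",(743,241),(36,52)); print(np.linalg.norm(gl-gr))
T("redtab y- far top",(402,293),(333,240))
T("redtab y- near top",(412,289),(293,264))
T("bluetab y- far top",(349,374),(414,190))
for z in(.058,.066):
    print(z,(onz(A,[za(p) for p in [(402,293),(414,290),(677,430),(690,427)]],z)*1e3).round(1).tolist())
g=onz(A,[za((531,149)),za((743,241))],.148);print((g*1e3).round(1),np.linalg.norm(g[1]-g[0]),np.degrees(np.arctan2(*(g[1]-g[0])[:2])))
g=onz(B,[zb((178,140)),zb((37,48)),zb((174,148)),zb((32,54))],.148);print((g*1e3).round(1),np.linalg.norm(g[1]-g[0]),np.degrees(np.arctan2(*(g[1]-g[0])[:2])))
E
```

```text
top y- [509.5 -45.3 147. ] res [0.8 0.8]
top y+ [493.   51.7 148.2] res [2.2 2.2]
0.09839949384292788 -9.698170282488086
bot y- [565.  -34.5  19.9] res [0.1 0.1]
grey top y- [458.9 163.5 148.7] res [2.2 2.2]
grey top y+ [450.2 261.2 149.4] res [1.3 1.3]
0.09808460064868356
redtab y- far top [516.  137.7  77.1] res [5. 5.]
redtab y- near top [500.8 141.7  67. ] res [0.1 0.1]
bluetab y- far top [567.3 140.2  76.9] res [4.6 4.6]
0.058 [[500.0, 137.1, 58.0], [495.0, 141.0, 58.0], [489.8, 279.1, 58.0], [484.8, 283.5, 58.0]]
0.066 [[505.0, 138.7, 66.0], [500.0, 142.6, 66.0], [495.0, 278.6, 66.0], [490.1, 282.9, 66.0]]
[[456.2 164.7 148. ]
 [447.7 262.1 148. ]] 0.09777181259034873 -4.99030449809389
[[462.2 161.8 148. ]
 [453.3 263.7 148. ]
 [457.7 158.4 148. ]
 [449.1 261.2 148. ]] 0.10231166709368626 -4.962682630053022
```

```bash
cat > plan.py <<'E'
from h import *
from plant import sensors
def frame(yaw,tilt): # tool x=board y, y=board normal(away from robot), z down the board
    y,t=np.radians([yaw,tilt]); X=np.array([np.cos(y),np.sin(y),0]);Y=np.array([-np.sin(y),np.cos(y),0]);Z=np.array([0,0,1.])
    n=np.cos(t)*X+np.sin(t)*Z; u=-np.sin(t)*X+np.cos(t)*Z
    return np.c_[Y,n,-u]
def plan(p,Rt,s=None):
    s=s or sensors.state(); Rc=R.from_quat(s["ee_rot"]).as_matrix()
    print("t",round(s["time"],2),"F",np.round(s["force"],1),"w",round(s["gripper_width"]*1e3,1),"pos",np.round(np.array(s["eef_pos"])*1e3,1),
     "\n linear",(Rc.T@(np.array(p)-s["eef_pos"])*1e3).round(1).tolist(),"angular",R.from_matrix(Rc.T@Rt).as_rotvec(degrees=True).round(1).tolist(),"q",np.round(s["joint_positions"],2))
TOP=np.array([.4985,.0027,.1463]); RB=frame(9.7,25)
E
python3 -c "
from plan import *
plan([.40,.1,.33],RB)
print('pre',TOP-RB[:,2]*.03,'grasp',TOP+RB[:,2]*.038)"
```

```text
t 0.2 F [ 0.1 -0.7  0.4] w 85.3 pos [184.3 622.9 206.6] 
 linear [-355.2, -440.4, -123.0] angular [-22.4, -13.9, 62.8] q [ 1.11  0.25  1.56  0.    1.34 -0.17]
pre [0.48600271 0.0005638  0.17348923] grasp [0.5143299  0.00540585 0.1118603 ]
```

>>> carry_out:
  steps:
    - {"angular": [0, 0, 7], "linear": [0, 0, -40], "gripper": 0.6}
    - {"angular": [0, 0, 14], "linear": [0, 0, -80], "gripper": 0.6}
    - {"angular": [-5, -3, 21], "linear": [-20, -25, -110], "gripper": 0.6}
    - {"angular": [-7, -4, 28], "linear": [-45, -55, -123], "gripper": 0.6}
    - {"angular": [-9, -6, 33], "linear": [-70, -85, -123], "gripper": 0.6}

```text
time: 0.62
eef_pos: [0.2289, 0.5224, 0.3354]
ee_rot: [0.416, 0.905, 0.073, 0.062]
force: [1.4, -0.6, 0.4]
gripper_width: 0.051
gripper_force: 0.0
```

```bash
python3 -c "
from plan import *
plan([.40,.1,.33],RB)"
```

```text
t 0.62 F [ 1.4 -0.6  0.4] w 51.0 pos [228.9 522.4 335.4] 
 linear [-431.8, -145.9, 0.9] angular [-13.3, -6.6, 30.1] q [ 1.01 -0.11  1.71 -0.11  1.38  0.31]
```

>>> carry_out:
  steps:
    - {"angular": [-13.3, -6.6, 30.1], "linear": [-432, -146, 0], "gripper": 0.6}
    - {"angular": [-13.3, -6.6, 30.1], "linear": [-432, -146, 0], "gripper": 0.6}
    - {"angular": [-13.3, -6.6, 30.1], "linear": [-432, -146, 0], "gripper": 0.6}
    - {"angular": [-13.3, -6.6, 30.1], "linear": [-432, -146, 0], "gripper": 0.6}
    - {"angular": [-13.3, -6.6, 30.1], "linear": [-432, -146, 0], "gripper": 0.6}

```text
time: 1.03
eef_pos: [0.3061, 0.3275, 0.3288]
ee_rot: [0.629, 0.748, 0.161, 0.14]
force: [1.2, 0.7, 0.4]
gripper_width: 0.0515
gripper_force: 0.0
```

```bash
python3 -c "
from plan import *
plan(TOP-RB[:,2]*.05,RB)"
```

```text
t 1.03 F [1.2 0.7 0.4] w 51.5 pos [306.1 327.5 328.8] 
 linear [-352.0, 44.6, 173.8] angular [-0.3, 0.3, 0.3] q [ 0.7  -0.57  2.1  -0.23  1.24  0.56]
```

>>> carry_out:
  steps:
    - {"angular": [0, 0, 0], "linear": [-352, 45, 174], "gripper": 0.6}
    - {"angular": [0, 0, 0], "linear": [-352, 45, 174], "gripper": 0.6}
    - {"angular": [0, 0, 0], "linear": [-352, 45, 174], "gripper": 0.6}
    - {"angular": [0, 0, 0], "linear": [-352, 45, 174], "gripper": 0.6}
    - {"angular": [0, 0, 0], "linear": [-352, 45, 174], "gripper": 0.6}

```text
time: 1.45
eef_pos: [0.3978, 0.1546, 0.2566]
ee_rot: [0.627, 0.749, 0.161, 0.14]
force: [1.0, 0.7, -0.4]
gripper_width: 0.0509
gripper_force: 0.0
```

```bash
python3 -c "
from plan import *
plan(TOP-RB[:,2]*.05,RB)"
```

```text
t 1.45 F [ 1.   0.7 -0.4] w 50.9 pos [397.8 154.6 256.6] 
 linear [-166.6, 19.3, 81.6] angular [-0.3, 0.2, 0.5] q [ 0.08 -0.71  2.31  0.04  1.11 -0.1 ]
```

>>> carry_out:
  steps:
    - {"angular": [-0.3, 0.2, 0.5], "linear": [-166, 19, 80], "gripper": 0.6}
    - {"angular": [-0.3, 0.2, 0.5], "linear": [-166, 19, 80], "gripper": 0.6}
    - {"angular": [-0.3, 0.2, 0.5], "linear": [-166, 19, 80], "gripper": 0.6}
    - {"angular": [-0.3, 0.2, 0.5], "linear": [-166, 19, 80], "gripper": 0.6}
    - {"angular": [-0.3, 0.2, 0.5], "linear": [-166, 19, 80], "gripper": 0.6}

```text
time: 1.87
eef_pos: [0.4764, -0.0026, 0.1913]
ee_rot: [0.632, 0.745, 0.163, 0.138]
force: [0.2, 1.0, -0.2]
gripper_width: 0.051
gripper_force: 0.0
```

```bash
python3 - <<'E'
from plan import *
from plant import viewer
import pickle
plan(TOP-RB[:,2]*.05,RB)
s=sensors.state();c=viewer.camera("wrist");pickle.dump((s,c),open("w1.pkl","wb"))
im=c["img"].copy(); print(np.round(c["mount"],3).tolist())
# predicted top-edge corners of board
P=[TOP+RB[:,0]*a+RB[:,1]*b for a in(-.05,.05) for b in(-.003,.003)]
q=proj(c,P,s);print(q.round(1).tolist())
for x in q: cv2.circle(im,tuple(int(v) for v in x.round()),3,(0,255,0),1)
cv2.imwrite("pics/w1.png",im)
E
```

```text
t 1.87 F [ 0.2  1.  -0.2] w 51.0 pos [476.4  -2.6 191.3] 
 linear [1.5, 1.5, 0.4] angular [-0.3, 0.1, -0.3] q [-0.38 -0.47  2.29  0.26  0.96 -0.65]
[[0.0, 0.965, 0.263, 0.066], [1.0, -0.0, -0.001, -0.0], [-0.001, 0.263, -0.965, -0.167], [0.0, 0.0, 0.0, 1.0]]
[[272.5, 289.0], [281.4, 289.0], [271.4, 138.5], [281.4, 138.4]]
```

View pics/w1.png

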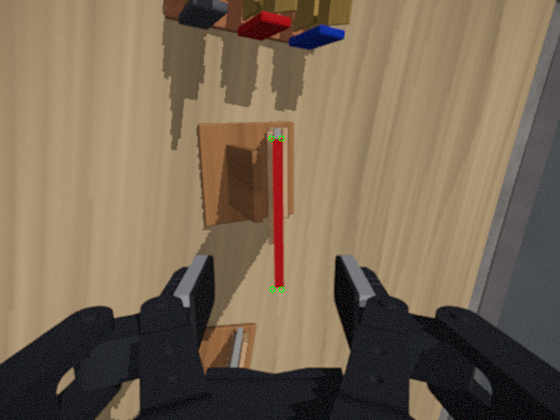

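The wrist view shows the top edge of the red board from (277,289) to (278,139). That is within about 1 px of where I predicted it, so I'll descend along the board and grip it.

>>> carry_out:
  steps:
    - {"angular": [0, 0, 0], "linear": [1.5, 2, 30], "gripper": 0.6}
    - {"angular": [0, 0, 0], "linear": [1.5, 2, 55], "gripper": 0.6}
    - {"angular": [0, 0, 0], "linear": [1.5, 2, 75], "gripper": 0.6}
    - {"angular": [0, 0, 0], "linear": [1.5, 2, 88], "gripper": 0.6}
    - {"angular": [0, 0, 0], "linear": [1.5, 2, 88], "gripper": 0.4}
  grip_force: 40

```text
time: 2.33
eef_pos: [0.5125, 0.0103, 0.1111]
ee_rot: [0.63, 0.747, 0.163, 0.136]
force: [0.0, 0.7, 0.1]
gripper_width: 0.0405
gripper_force: 0.0
```

>>> carry_out:
  steps:
    - {"angular": [0, 0, 0], "linear": [0, 0, 0], "gripper": 0.2}
    - {"angular": [0, 0, 0], "linear": [0, 0, 0], "gripper": 0.1}
    - {"angular": [0, 0, 0], "linear": [0, 0, 0], "gripper": 0}
    - {"angular": [0, 0, 0], "linear": [0, 0, 0], "gripper": 0}
    - {"angular": [0, 0, 0], "linear": [0, 0, 0], "gripper": 0}

```text
time: 2.75
eef_pos: [0.5149, 0.009, 0.1158]
ee_rot: [0.63, 0.746, 0.165, 0.14]
force: [-3.9, 0.5, 6.2]
gripper_width: 0.005
gripper_force: 41.9
```

```bash
python3 -c "
from plan import *
plan(TOP+RB[:,2]*.038,RB)"
```

```text
t 2.75 F [-3.9  0.5  6.2] w 5.0 pos [514.9   9.  115.8] 
 linear [-3.4, -2.7, 3.1] angular [-0.0, 0.1, -0.0] q [-0.31 -0.23  2.27  0.29  0.74 -0.66]
```

The board is held: 5 mm opening and 42 N on the pads. Next I'll lift it along its own plane, clear of the lip.

>>> carry_out:
  steps:
    - {"angular": [0, 0, 0], "linear": [0, 0, -15], "gripper": 0}
    - {"angular": [0, 0, 0], "linear": [0, 0, -40], "gripper": 0}
    - {"angular": [0, 0, 0], "linear": [0, 10, -75], "gripper": 0}
    - {"angular": [0, 0, 0], "linear": [0, 25, -110], "gripper": 0}
    - {"angular": [0, 0, 0], "linear": [0, 40, -145], "gripper": 0}

```text
time: 3.17
eef_pos: [0.4888, 0.0051, 0.2637]
ee_rot: [0.63, 0.746, 0.164, 0.138]
force: [0.8, -0.5, -1.0]
gripper_width: 0.0046
gripper_force: 40.8
```

```bash
python3 -c "
from plan import *
plan([.509,.10,.31],frame(5,0))"
```

```text
t 3.17 F [ 0.8 -0.5 -1. ] w 4.6 pos [488.8   5.1 263.7] 
 linear [90.2, 51.9, -27.0] angular [24.8, -1.0, 4.5] q [-0.34 -0.5   2.18  0.23  1.09 -0.58]
```

>>> carry_out:
  steps:
    - {"angular": [6, -0.2, 1], "linear": [20, 12, -10], "gripper": 0}
    - {"angular": [12, -0.5, 2], "linear": [45, 25, -20], "gripper": 0}
    - {"angular": [18, -0.7, 3], "linear": [70, 40, -27], "gripper": 0}
    - {"angular": [24.8, -1, 4.5], "linear": [90, 52, -27], "gripper": 0}
    - {"angular": [24.8, -1, 4.5], "linear": [90, 52, -27], "gripper": 0}

```text
time: 3.58
eef_pos: [0.5135, 0.1029, 0.3077]
ee_rot: [0.674, 0.739, -0.001, -0.002]
force: [0.0, -0.1, -1.7]
gripper_width: 0.0045
gripper_force: 40.8
```

```bash
python3 - <<'E'
from plan import *
from plant import viewer
import pickle
plan([.509,.10,.31],frame(5,0))
s=sensors.state();c=viewer.camera("wrist");a=viewer.camera("scene");pickle.dump((s,c,a),open("w2.pkl","wb"))
cv2.imwrite("pics/w2.png",np.vstack([cv2.resize(c["img"][:,100:460],(514,600))]))
i=c["img"].astype(int); m=((i[...,2]>110)&(i[...,1]<50)&(i[...,0]<50)).astype(np.uint8)
for ct in cv2.findContours(m,0,1)[0]:
    if cv2.contourArea(ct)>30: print(cv2.contourArea(ct),cv2.approxPolyDP(ct,2,True).reshape(-1,2).tolist())
E
```

```text
t 3.58 F [ 0.  -0.1 -1.7] w 4.5 pos [513.5 102.9 307.7] 
 linear [-2.5, -4.8, -2.3] angular [-0.3, -0.1, 0.2] q [-0.02 -0.12  1.76  0.    1.51 -0.11]
2296.0 [[266, 166], [265, 248], [266, 256], [269, 258], [268, 372], [275, 372], [277, 369], [281, 370], [277, 368], [281, 367], [276, 364], [277, 360], [272, 358], [272, 353], [277, 354], [274, 352], [278, 352], [275, 350], [276, 345], [279, 348], [279, 337], [275, 338], [274, 335], [279, 334], [276, 313], [277, 269], [282, 255], [282, 167]]
112.5 [[267, 135], [267, 140], [288, 140], [287, 135]]
46.0 [[269, 0], [292, 2]]
```

View pics/w2.png

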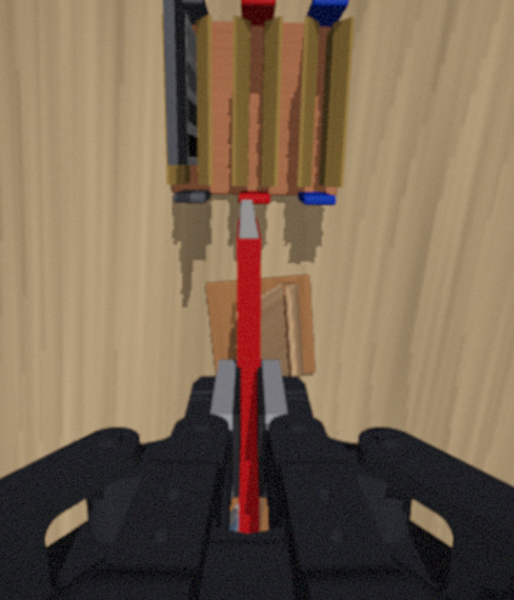

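The wrist view, in original pixels, shows the near red tab top at (267-288, 135-140) and the far tab top at (269-292, 0-2). The board's y+ end face runs from (266-282,166) at the top to about (269-279,139) at the bottom. I'll turn these into positions.

```bash
python3 - <<'E'
from plan import *
import pickle
s,c,a=pickle.load(open("w2.pkl","rb"))
def show(n,px,z): print(n,(onz(c,px,z,s)*1e3).round(1).tolist())
show("red tab y-",[(267,137.5),(288,137.5)],.066); show("red tab y+",[(268.5,1),(292.5,1)],.066)
zz=lambda x,y:(100+(x+.5)/1.428-.5,(y+.5)/1.4286-.5)
show("blue y-",[zz(301,198),zz(335,199)],.066); show("grey y-",[zz(174,196),zz(209,196)],.066)
show("mouth y-",[zz(233,183),zz(280,184)],.064); show("mouth y+",[zz(235,18),zz(280,18)],.064)
show("mouth blue",[zz(300,183),zz(342,184)],.064)
show("grey board",[zz(170,163),zz(187,163),zz(166,0),zz(177,0)],.148)
T=R.from_quat(s["ee_rot"]).as_matrix(); p=np.array(s["eef_pos"])
inT=lambda px,z:((onz(c,px,z,s)-p)@T*1e3).round(1).tolist()
print("board top end in tool",inT([(265.5,166),(282.5,166)],p[2]+.036), "bottom",inT([zz(241.5,198),zz(256,198)],p[2]-.104))
# scene: red board bits
im=a["img"]; cv2.imwrite("pics/s2.png",cv2.resize(im[40:250,250:530],(800,600),interpolation=cv2.INTER_CUBIC))
E
```

```text
red tab y- [[501.1, 142.4, 66.0], [524.7, 144.6, 66.0]]
red tab y+ [[490.9, 278.2, 66.0], [515.3, 280.4, 66.0]]
blue y- [[550.3, 145.9, 66.0], [577.2, 147.5, 66.0]]
grey y- [[450.0, 138.1, 66.0], [477.6, 140.7, 66.0]]
mouth y- [[495.7, 152.4, 64.0], [532.7, 155.0, 64.0]]
mouth y+ [[487.5, 268.0, 64.0], [520.0, 270.9, 64.0]]
mouth blue [[548.4, 157.2, 64.0], [581.5, 159.4, 64.0]]
grey board [[458.2, 164.0, 148.0], [468.7, 165.0, 148.0], [451.8, 253.0, 148.0], [458.0, 253.6, 148.0]]
board top end in tool [[47.2, -3.1, -35.9], [47.2, 3.2, -36.0]] bottom [[48.1, -3.6, 104.1], [48.1, 4.0, 104.0]]
```

View pics/s2.png

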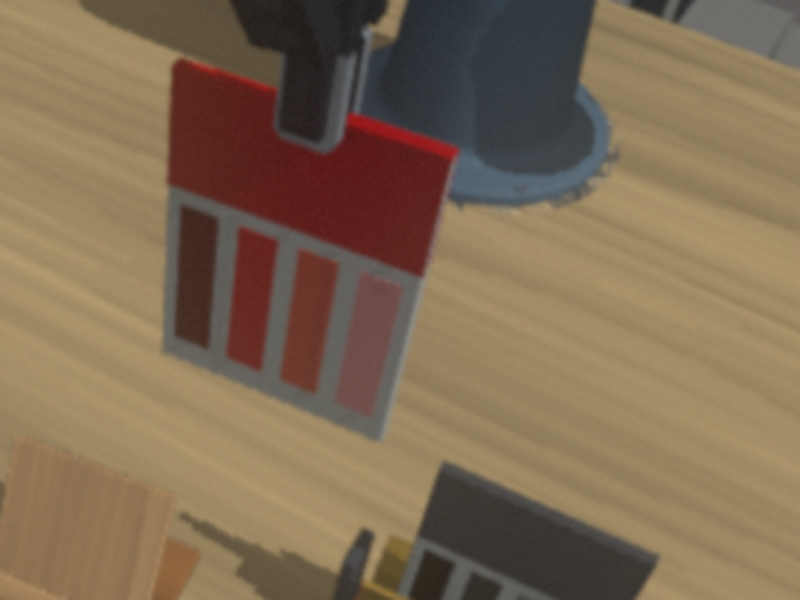

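The board hangs straight in the grip: its centre is 2.5 mm towards -x in tool axes and it is vertical to within 1°. The slot centre is at about (508.5, 211.5) mm with a yaw of about 4.7°. I'll move above it.

```bash
echo 'SL=np.array([.5085,.2115,.008]); RS=frame(4.7,0); TC=SL+RS[:,0]*.0025' >> plan.py; python3 -c "
from plan import *
plan(TC+[0,0,.30],RS)"
```

```text
t 3.68 F [ 0.8 -0.3 -1.5] w 4.6 pos [510.7 100.5 307.6] 
 linear [113.2, 7.9, -0.4] angular [-0.1, -0.0, 0.5] q [-0.02 -0.13  1.77 -0.    1.51 -0.11]
```

>>> carry_out:
  steps:
    - {"angular": [0, 0, 0.5], "linear": [30, 2, 0], "gripper": 0}
    - {"angular": [0, 0, 0.5], "linear": [65, 5, 0], "gripper": 0}
    - {"angular": [0, 0, 0.5], "linear": [95, 7, 0], "gripper": 0}
    - {"angular": [0, 0, 0.5], "linear": [113, 8, 30], "gripper": 0}
    - {"angular": [0, 0, 0.5], "linear": [113, 8, 60], "gripper": 0}

```text
time: 4.1
eef_pos: [0.5085, 0.2152, 0.2512]
ee_rot: [0.677, 0.736, 0.003, 0.002]
force: [-0.1, 0.2, -1.7]
gripper_width: 0.0044
gripper_force: 40.8
```

>>> carry_out:
  steps:
    - {"angular": [0, 0, 0], "linear": [0, 0, 30], "gripper": 0}
    - {"angular": [0, 0, 0], "linear": [0, 0, 50], "gripper": 0}
    - {"angular": [0, 0, 0], "linear": [0, 0, 57], "gripper": 0}
    - {"angular": [0, 0, 0], "linear": [0, 0, 57], "gripper": 0}
    - {"angular": [0, 0, 0], "linear": [0, 0, 57], "gripper": 0}

```text
time: 4.52
eef_pos: [0.5086, 0.2124, 0.1934]
ee_rot: [0.679, 0.734, 0.001, 0.001]
force: [0.2, -0.5, -0.2]
gripper_width: 0.0047
gripper_force: 40.8
```

```bash
python3 - <<'E'
from plan import *
from plant import viewer
import pickle
plan(TC+[0,0,.17],RS)
s=sensors.state();c=viewer.camera("wrist");a=viewer.camera("scene");b=viewer.camera("side");pickle.dump((s,c,a,b),open("w3.pkl","wb"))
up=lambda i:cv2.resize(i,(400,300),interpolation=cv2.INTER_CUBIC)
cv2.imwrite("pics/w3.png",np.vstack([np.hstack([up(c["img"][0:270,100:460]),up(a["img"][150:360,290:570])]),np.hstack([up(b["img"][70:220,130:330]),up(c["img"][:150,180:380])])]))
E
```

```text
t 4.52 F [ 0.2 -0.5 -0.2] w 4.7 pos [508.6 212.4 193.4] 
 linear [1.6, -0.2, 15.4] angular [0.1, -0.0, -0.2] q [ 0.19  0.03  1.83 -0.    1.29  0.11]
```

View pics/w3.png

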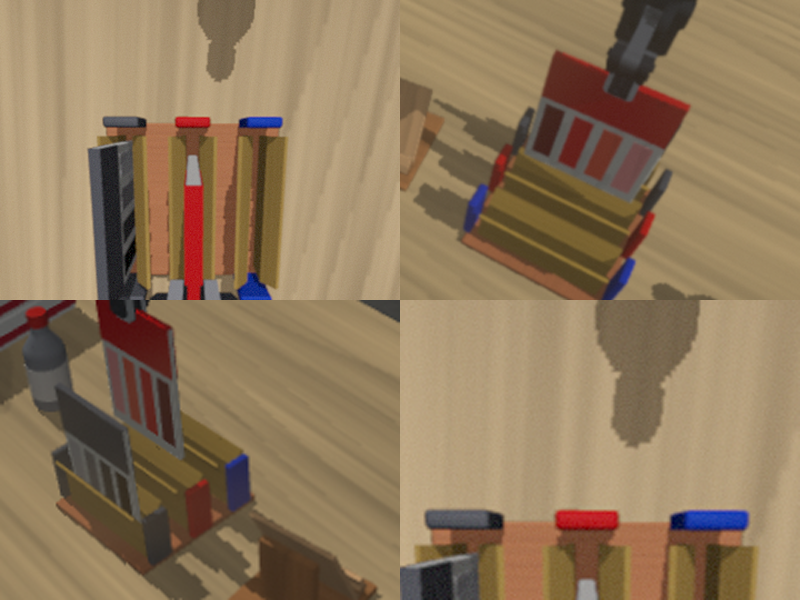

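The board's lower end, at panel x≈193, sits midway between the mouth edges (169 to 216) and in line with the red tab (193). I'll lower it gradually and watch the force.

>>> carry_out:
  steps:
    - {"angular": [0, 0, 0], "linear": [1.5, 0, 15], "gripper": 0}
    - {"angular": [0, 0, 0], "linear": [1.5, 0, 28], "gripper": 0}
    - {"angular": [0, 0, 0], "linear": [1.5, 0, 38], "gripper": 0}
    - {"angular": [0, 0, 0], "linear": [1.5, 0, 45], "gripper": 0}
    - {"angular": [0, 0, 0], "linear": [1.5, 0, 50], "gripper": 0}

```text
time: 5.08
eef_pos: [0.5076, 0.2144, 0.1407]
ee_rot: [0.678, 0.735, -0.001, -0.0]
force: [-0.3, -0.9, -1.5]
gripper_width: 0.0044
gripper_force: 40.8
```

>>> carry_out:
  steps:
    - {"angular": [0, 0, 0], "linear": [0, 0, 5], "gripper": 0}
    - {"angular": [0, 0, 0], "linear": [0, 0, 10], "gripper": 0}
    - {"angular": [0, 0, 0], "linear": [0, 0, 15], "gripper": 0}
    - {"angular": [0, 0, 0], "linear": [0, 0, 18], "gripper": 0}
    - {"angular": [0, 0, 0], "linear": [0, 0, 20], "gripper": 0}

```text
time: 5.5
eef_pos: [0.508, 0.2145, 0.1215]
ee_rot: [0.678, 0.735, -0.0, 0.0]
force: [-0.3, -0.2, -1.6]
gripper_width: 0.0043
gripper_force: 40.8
```

>>> carry_out:
  steps:
    - {"angular": [0, 0, 0], "linear": [0, 0, 2], "gripper": 0}
    - {"angular": [0, 0, 0], "linear": [0, 0, 4], "gripper": 0}
    - {"angular": [0, 0, 0], "linear": [0, 0, 5], "gripper": 0}
    - {"angular": [0, 0, 0], "linear": [0, 0, 6], "gripper": 0}
    - {"angular": [0, 0, 0], "linear": [0, 0, 6], "gripper": 0}

```text
time: 5.92
eef_pos: [0.5081, 0.2145, 0.1159]
ee_rot: [0.678, 0.735, 0.0, 0.0]
force: [0.2, -0.2, -1.2]
gripper_width: 0.0047
gripper_force: 40.8
```

No side contact so far. I'll keep lowering in small steps until it touches.

>>> carry_out:
  steps:
    - {"angular": [0, 0, 0], "linear": [0, 0, 0.5], "gripper": 0}
    - {"angular": [0, 0, 0], "linear": [0, 0, 1], "gripper": 0}
    - {"angular": [0, 0, 0], "linear": [0, 0, 1.5], "gripper": 0}
    - {"angular": [0, 0, 0], "linear": [0, 0, 2], "gripper": 0}
    - {"angular": [0, 0, 0], "linear": [0, 0, 2], "gripper": 0}

```text
time: 6.33
eef_pos: [0.5091, 0.215, 0.1152]
ee_rot: [0.678, 0.735, 0.001, 0.001]
force: [-0.7, 0.9, 4.9]
gripper_width: 0.0048
gripper_force: 41.6
```

>>> carry_out:
  steps:
    - {"angular": [0, 0, 0], "linear": [0, 0, 0.5], "gripper": 0}
    - {"angular": [0, 0, 0], "linear": [0, 0, 1], "gripper": 0}
    - {"angular": [0, 0, 0], "linear": [0, 0, 1.5], "gripper": 0}
    - {"angular": [0, 0, 0], "linear": [0, 0, 1.5], "gripper": 0}

```text
time: 6.67
eef_pos: [0.5102, 0.2152, 0.1151]
ee_rot: [0.678, 0.735, 0.002, 0.001]
force: [-0.9, 1.7, 10.6]
gripper_width: 0.0044
gripper_force: 42.3
```

It has touched down firmly with 10 N vertical and little side force. I'll ease the press off slightly, then open a little, keeping clear of the grey board.

>>> carry_out:
  steps:
    - {"angular": [0, 0, 0], "linear": [0, 0, -1.5], "gripper": 0}
    - {"angular": [0, 0, 0], "linear": [0, 0, -1.5], "gripper": 0.1}
    - {"angular": [0, 0, 0], "linear": [0, 0, -1.5], "gripper": 0.15}
    - {"angular": [0, 0, 0], "linear": [0, 0, -1.5], "gripper": 0.25}
    - {"angular": [0, 0, 0], "linear": [0, 0, -1.5], "gripper": 0.25}

```text
time: 7.08
eef_pos: [0.5077, 0.2143, 0.1133]
ee_rot: [0.678, 0.735, -0.0, -0.0]
force: [-0.3, -0.7, 0.0]
gripper_width: 0.0215
gripper_force: 0.0
```

```bash
python3 - <<'E'
from plan import *
from plant import viewer
import pickle
plan(TC+[0,0,.1071],RS)
s=sensors.state();c=viewer.camera("wrist");a=viewer.camera("scene");b=viewer.camera("side");pickle.dump((s,c,a,b),open("w4.pkl","wb"))
up=lambda i:cv2.resize(i,(400,300),interpolation=cv2.INTER_CUBIC)
cv2.imwrite("pics/w4.png",np.vstack([np.hstack([up(c["img"][0:420]),up(a["img"][150:360,290:570])]),np.hstack([up(b["img"][70:220,130:330]),up(a["img"][195:285,360:480])])]))
E
```

```text
t 7.08 F [-0.3 -0.7  0. ] w 21.5 pos [507.7 214.3 113.3] 
 linear [-0.3, 0.6, -1.8] angular [-0.0, 0.0, -0.1] q [ 0.19  0.12  1.88 -0.    1.14  0.11]
```

View pics/w4.png

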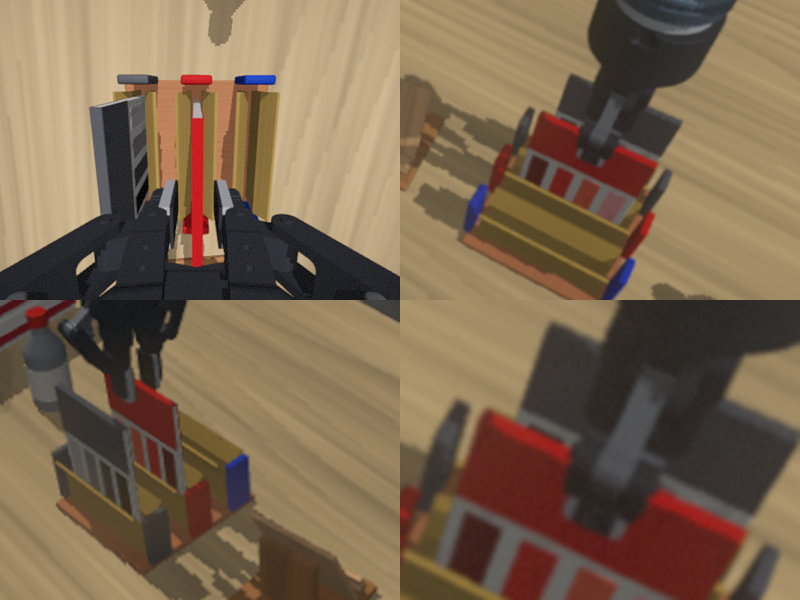

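The board stands in the red-tabbed slot, about level with the grey one, and both fingers are clear. I'll retract straight up, then measure its top height.

>>> carry_out:
  steps:
    - {"angular": [0, 0, 0], "linear": [0, 0, -10], "gripper": 0.25}
    - {"angular": [0, 0, 0], "linear": [0, 0, -30], "gripper": 0.25}
    - {"angular": [0, 0, 0], "linear": [0, 0, -60], "gripper": 0.25}
    - {"angular": [0, 0, 0], "linear": [0, 0, -95], "gripper": 0.25}
    - {"angular": [0, 0, 0], "linear": [0, 0, -130], "gripper": 0.25}

```text
time: 7.65
eef_pos: [0.5076, 0.2144, 0.2457]
ee_rot: [0.678, 0.735, -0.0, -0.0]
force: [0.6, 0.3, 0.2]
gripper_width: 0.0213
gripper_force: 0.0
```

>>> carry_out:
  steps:
    - {"angular": [0, 0, 0], "linear": [0, -30, -30], "gripper": 0.25}
    - {"angular": [0, 0, 0], "linear": [0, -60, -50], "gripper": 0.25}
    - {"angular": [0, 0, 0], "linear": [0, -80, -60], "gripper": 0.25}
    - {"angular": [0, 0, 0], "linear": [0, -80, -60], "gripper": 0.25}
    - {"angular": [0, 0, 0], "linear": [0, -80, -60], "gripper": 0.25}

```text
time: 8.07
eef_pos: [0.4283, 0.2083, 0.3057]
ee_rot: [0.678, 0.735, 0.002, 0.001]
force: [-0.5, -0.3, -1.2]
gripper_width: 0.0214
gripper_force: 0.0
```

```bash
python3 - <<'E'
from plan import *
from plant import viewer
import pickle
s=sensors.state(); print(s["time"],s["eef_pos"])
c=viewer.camera("wrist");a=viewer.camera("scene");b=viewer.camera("side");pickle.dump((s,c,a,b),open("w5.pkl","wb"))
up=lambda i:cv2.resize(i,(400,300),interpolation=cv2.INTER_CUBIC)
cv2.imwrite("pics/w5.png",np.vstack([np.hstack([up(c["img"]),up(a["img"][210:300,370:490])]),np.hstack([up(b["img"][70:220,130:330]),up(b["img"][110:200,150:270])])]))
print(c["img"].shape)
E
```

```text
8.0667 [0.4283022  0.20831353 0.30567583]
(420, 560, 3)
```

View pics/w5.png

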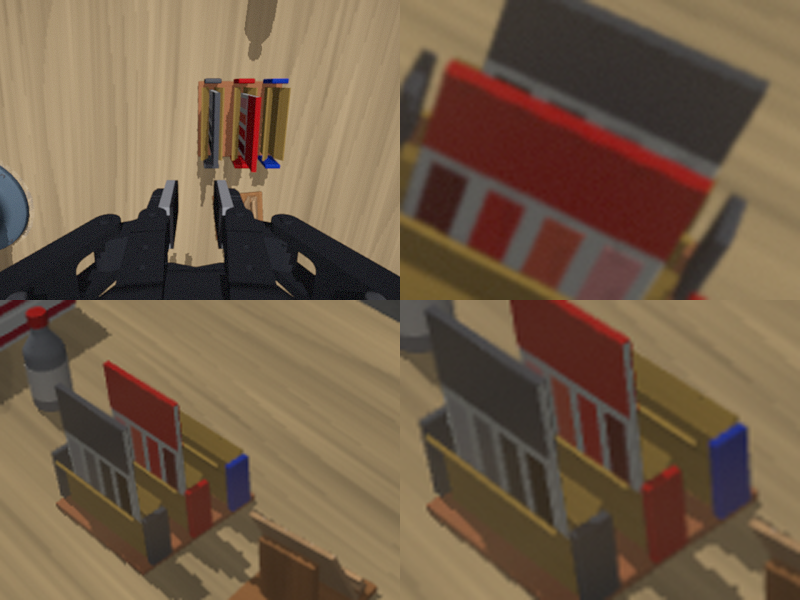

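```bash
python3 - <<'E'
from plan import *
import pickle
s,c,a,b=pickle.load(open("w5.pkl","rb"))
za=lambda x,y:((x+.5)/(400/120)-.5+370,(y+.5)/(400/120)-.5+210); zb=lambda x,y:((x+.5)/2-.5+130,(y+.5)/2-.5+70)
for n,p,q in [("red y-",(50,61),(177,105)),("red y+",(313,180),(105,64)),("grey y+",(367,81),(57,87))]:
    e,v=rays(a,[za(*p)]);f,w=rays(b,[zb(*q)]); P,r=tri([(e,v[0]),(f,w[0])]); print(n,(P*1e3).round(1),np.round(np.array(r)*1e3,1))
# upright check in the side view: near vertical edge top vs bottom at the mouth handled by eye
E
```

```text
red y- [511.9 161.5 150.3] [1.8 1.8]
red y+ [501.7 260.6 149.5] [1.2 1.2]
grey y+ [449.2 261.2 148.4] [1.2 1.2]
```

The red board's top is at about 149.5-150 mm, against 148.4 mm for the grey one, so they match within the 2 mm calibration. It is level along its length and centred in the slot. I'll hand it in.

```bash
python3 -c "
from plant import bot
print(bot.close_job())"
```

```text
the job is handed in; nothing more can be done
None
```

The red board stands upright, same way up, in the red-tabbed middle slot; I lowered it until it touched at about 10 N, let go, didn't touch the blue or grey boards, and handed the job in at about 8 s.

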